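# Clear the cup off and pop the push-to-open lid

### The arm

A 6-joint arm with a two-finger parallel gripper is mounted at the origin on the work surface. World frame = base frame: x ahead of the robot, y to its left, z up, the work surface at z = 0. Lengths are in m, angles in degrees, forces in N, time in s.
With the tool pointing down it reaches from about 0.25 to 0.725 m from the base axis. Payload 9.7 kg.
Tool frame: the origin (TCP) lies at the centre of the arm's flange, where the gripper is bolted on; the fingertips stand 173 mm ahead of it and the grasp point (between the pads) lies bot.grip_depth ahead of it (bot.grip_depth is the distance from the TCP to the grasp point, in m); z points along the fingers, y is the direction in which the jaws open and shut (so a half turn about z gives the same grasp; the last joint's range is limited). The gripper opens to 85 mm and grips with 20 to 120 N. Pads are 22 mm wide; open, the fingers measure 114 mm over their backs; the gripper's body (76 mm by 85 mm) begins 54 mm behind the grasp point. The pads swing forward as they close: fully open they stand 13 mm farther back than shut.
Start: joints at [64.286, 4.979, 10.078, 95.1, 0, 90], TCP at [0.239, 0.496, 0.405] pointing down, gripper open.
Joint ranges: [-179.16, 179.16], [-48.56, 103.87], [-65.8, 70.77], [-126.05, 130.52], [-82.76, 87.17], [-180, 180]. Speed limits (degrees/s): [127.2, 127.2, 147.25, 180, 180, 180].

### API

Orientations are given as [roll, pitch, yaw] about the fixed x, y, z axes, in that order (R = Rz(yaw) Ry(pitch) Rx(roll)).
In Python, from workcell import status, viewer, bot gives the robot as it stands. The module is installed in compiled form; this text tells all that it offers.
- The arm moves only by the tool move_arm, never from a script. Its argument "commands" is a list of rows, each an object with "claw": the gripper's target within -1 to 1 (fully open at 1, half-way at 0, shut at -1); "travel": the shift along the tool's x, y, z in cm, a list of three; "turn": the turn about the tool's z in degrees. A call has 1 to 5 rows; each row shifts and turns the commanded pose from where the row before left it, along the tool's axes as they then stand; what a row does not reach is not made up. A row lasts 1/12 s, in which the tool goes at most 41.7 mm and 7.16 degrees, less where a joint would pass 70% of its speed; a pose out of reach is approached as far as the arm can. A call is refused whole if a number of a shift passes 4.17 or a number of a turn 7.16, either way. A call with a gripper value outside its range is refused whole. The fingers move at their own pace and stop on an object; "squeeze" is the grip in N (left out, the last holds). Time passes only in rows, so rows that do not move let the fingers close. It gives the time, the measured TCP pose, the force and the opening at its end, in the units of the state.
- status.get_obs(): the state, without advancing time (a new reading comes with each control period).
- viewer.camera(name): name is "scene" or "top" or "wrist"; returns the picture (384x512x3 uint8, blue, green, red); there is no depth.
- viewer.camera_params(name): a dict with "camera_matrix" (3x3 intrinsics, pixels), "D" ([k1, k2, p1, p2, k3] as OpenCV has them; the pictures are not rectified), "xyz" and "rotation" of the camera in the world. Camera axes: x right, y up, looking along -z (the intrinsics and any distortion apply to the point x, -y, -z); pixel columns grow to the right and rows downward; lengths in m; the calibration is good to about 2 mm. A picture is of the moment at which its call begins: read the wrist's pose just before it. camera_params takes no time and is no camera call; for the wrist camera it gives the pose at the moment of the call.
- bot.job_done(): hands the job in, once; it reports no verdict.
The state is a dict: "time": time; "q": joint angles; "qd": joint speeds; "joint_efforts": joint torques, N m; "ee_pos": TCP position; "tcp_rot": TCP orientation; "wrist_force": force on the tool from outside, world axes, zero at the start; "torque": the same for the moment, N m; "opening": finger opening in m.
Only numpy, scipy, OpenCV 4.12 (cv2) and the standard library are available. Lean on these libraries where they do the work, as an engineer would, in place of code of your own. Each camera call takes 0.05 s, during which the arm holds its last target.

### The job

An espresso cup on its saucer is in the way on a push-to-open lid of the kitchen ledge. Without picking anything up, push the saucer, with the cup standing on it, along the ledge onto the plain board in the middle, until no part of it overhangs either lid; only then press down near the front edge of the lid it stood on, and let go, so that the catch releases and the lid springs ajar. Leave the lid ajar, the other lid shut and all the other things where they are.

Things in the scene. Friction and masses are not known exactly. Their poses are not given: they have to be found in the camera images.
- ledge: plain wooden board in the middle of the ledge, fixed; 160 deep (x) by 220 long (y), top face 89 above the table. A push-to-open box butts against each end, in line with it: 520 long in all. Origin: on the table under the board's centre. x points to the rear of the ledge, away from the robot, y along the ledge, z up; turned by up to 12 degrees
- coffee_box: steel box under the lid that the cup and saucer stand on at the start; 160 deep (x) by 150 wide (y), rim 89 high, walls 6, fixed. It may be at either end of the ledge: its centre is 185 from the ledge's centre along the ledge's +y or -y. Origin: on the table under its centre; axes parallel to the ledge's
- coffee_lid_front (a point): point on top of the coffee box's wooden lid where it is to be pressed: 20 behind the middle of its front edge, 90 above the table when shut. The lid is 144 deep, 135 wide, 10 thick, lies level in the box's mouth, its top 1 above rim and board, and is hinged along its rear edge, 124 behind this point. Axes as the box's while shut
- coffee_lid (a joint): hinge angle of that lid, rad: 0 shut, grows as the front edge rises. Pressing the front edge down about 5 mm, to a firm stop at -0.035 rad (6 to 12 N at the marked point, more nearer the hinge), frees the catch; when let go the lid springs up to a stop at 0.40 rad, front edge 56 mm up, and stays ajar. The cup's weight does not free it. Once freed it does not catch again
- other_lid (a joint): hinge angle in rad of the like lid of the other box, at the other end of the ledge, 0 shut; the same kind of catch. It must stay shut
- saucer: white ceramic saucer, a round dish 110 in diameter at its rim, rim top 16 above its underside, about 160 g, loose. Origin: centre of its underside; z up. It can be pushed by its rim with fingertips held 4 to 10 above the lid
- cup: white ceramic espresso cup, 62 in diameter at the rim, 40 at the foot, 52 high, with a handle on its +y side (50 out from the axis), about 110 g, standing loose in the saucer, its foot 5 above the saucer's underside. Origin: centre of its underside; z up
- sugar_jar: glass jar with a steel cap, 60 in diameter, 85 high, standing on the other box's lid; leave it. Origin: centre of its underside
- moka_pot: eight-sided aluminium moka pot, 92 in diameter, 168 high, with a black handle, on the table behind the ledge; leave it. Origin: centre of its underside
- milk_jug: stainless milk jug, 76 in diameter, 88 high, with a handle, on the table behind the ledge; leave it. Origin: centre of its underside
- spoon: wooden spoon, 260 long, about 20 high, lying on the table to the right of the ledge, pointing away from the robot; leave it
Mind the look-alikes: they are no part of the job. Leave any red look-alike of the cup alone.

How it is judged:
By the outcome, as a careful person would: the job done as asked, in the order asked, and still so for the second after the job is handed in, with the robot touching nothing.
It also fails if it takes over 48 s, if anything falls off the work surface, if the arm or the gripper's body presses on something with over 40 N, if the wrist force passes 120 N, or if a joint passes its speed limit or range.

## Working session

There is one attempt and no reset: what is moved stays moved. The work goes in short steps, Python scripts to look and compute and a tool call to move; the robot and the scene stay as the last step left them, time stands still between calls to the robot, and variables do not carry over. Pictures are saved under pics/ and viewed, and the job is handed in when it is done.

Besides the shell and the picture viewer there is one more tool, called after "Call:" by a JSON object that holds its "op" and its "data". move_arm: Moves the arm, as the interface text tells. Its arguments: {"type":"object","properties":{"commands":{"type":"array"},"squeeze":{"type":"number"}},"required":["commands"]}

```bash
mkdir -p pics; python3 - <<'E'
from workcell import status, viewer, bot
import cv2
o=status.get_obs();print(o, bot.grip_depth)
for n in("scene","top","wrist"):
    p=viewer.camera_params(n);print(n,p)
    cv2.imwrite(f"pics/{n}0.png",viewer.camera(n))
E
```

```text
{'time': 0.0, 'q': array([ 6.42861569e+01,  5.01282920e+00,  1.00342348e+01,  9.50994454e+01,
       -3.50097198e-04,  8.99976719e+01]), 'qd': array([ 0.02578805, -0.03365775, -0.06102108, -0.01249189, -0.03910862,
       -0.0185231 ]), 'joint_efforts': array([ 6.71462954e-05, -5.20375943e+01,  4.64816666e+01,  1.59639685e-02,
        1.21993157e-04, -1.16045865e-05]), 'ee_pos': array([0.23863649, 0.495542  , 0.40396435]), 'tcp_rot': array([-1.79921960e+02,  3.46925910e-04,  1.54288485e+02]), 'wrist_force': array([ 0.66265222, -0.33069225,  0.02909712]), 'torque': array([-0.00191026, -0.00405051,  0.00635854]), 'opening': 0.0852042133628456} 0.1547
scene {'camera_matrix': array([[415.6517838 ,   0.        , 252.69758639],
       [  0.        , 415.6517838 , 195.62295141],
       [  0.        ,   0.        ,   1.        ]]), 'D': array([0.02545981, 0.        , 0.        , 0.        , 0.        ]), 'xyz': array([1.22496342, 0.46336718, 0.74706579]), 'rotation': array([ 53.91557755,  -1.22454805, 127.622805  ])}
top {'camera_matrix': array([[441.98632027,   0.        , 258.72756677],
       [  0.        , 441.98632027, 193.69760816],
       [  0.        ,   0.        ,   1.        ]]), 'D': array([0.05315368, 0.        , 0.        , 0.        , 0.        ]), 'xyz': array([ 0.34745852, -0.10118695,  1.34183467]), 'rotation': array([ 7.21528527e+00, -1.72909940e-02, -8.96192060e+01])}
wrist {'camera_matrix': array([[339.25238475,   0.        , 250.43187105],
       [  0.        , 339.25238475, 189.37064114],
       [  0.        ,   0.        ,   1.        ]]), 'D': array([-0.0288532,  0.       ,  0.       ,  0.       ,  0.       ]), 'xyz': array([0.1726292 , 0.52714785, 0.37333355]), 'rotation': array([-1.64559532e+01,  2.79898994e-02,  6.42710762e+01])}
```

View pics/scene0.png

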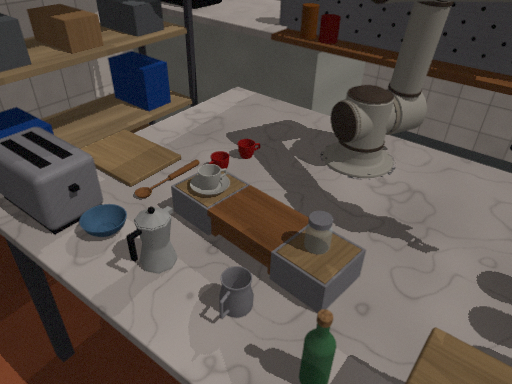

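View pics/top0.png

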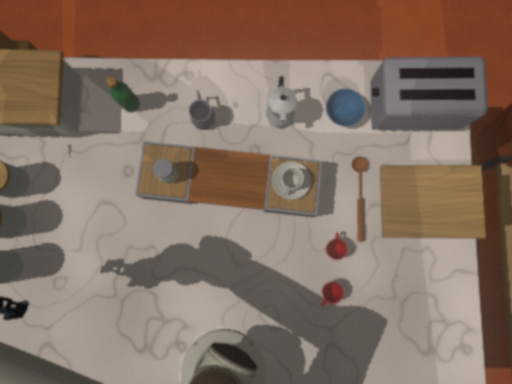

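View pics/wrist0.png

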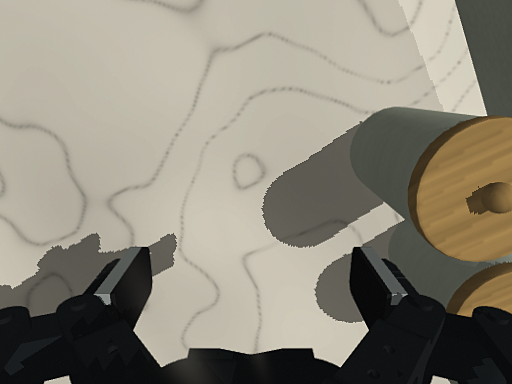

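The coffee box is at the ledge's right (-y) end in the top view, around pixel (293,185), with the sugar jar at the other end near (166,170). I'll zoom in to measure.

```bash
cat > h.py <<'E'
import numpy as np, cv2
from scipy.spatial.transform import Rotation as R
from workcell import status, viewer, bot
def ray(p,uv):
    uv=np.array(uv,float).reshape(-1,1,2)
    n=cv2.undistortPoints(uv,p["camera_matrix"],p["D"]).reshape(-1,2)
    d=np.c_[n[:,0],-n[:,1],-np.ones(len(n))]
    return np.array(p["xyz"]), d@R.from_euler('xyz',p["rotation"],degrees=True).as_matrix().T
def plane(p,uv,z):
    o,d=ray(p,uv); return o+d*((z-o[2])/d[:,2])[:,None]
def proj(p,X):
    M=R.from_euler('xyz',p["rotation"],degrees=True).as_matrix()
    c=(np.array(X,float).reshape(-1,3)-p["xyz"])@M; c=c*[1,-1,-1]
    return cv2.projectPoints(c,np.zeros(3),np.zeros(3),p["camera_matrix"],p["D"])[0].reshape(-1,2)
def tri(ps,uvs):
    A=0;b=0
    for p,uv in zip(ps,uvs):
        o,d=ray(p,[uv]);d=d[0]/np.linalg.norm(d[0]);P=np.eye(3)-np.outer(d,d);A=A+P;b=b+P@o
    return np.linalg.solve(A,b)
E
python3 - <<'E'
import cv2
a=cv2.imread('pics/top0.png')[130:225,125:335];cv2.imwrite('pics/topz.png',cv2.resize(a,None,fx=3.8,fy=3.8,interpolation=cv2.INTER_CUBIC))
a=cv2.imread('pics/scene0.png')[150:310,160:370];cv2.imwrite('pics/scenez.png',cv2.resize(a,None,fx=3.7,fy=3.7,interpolation=cv2.INTER_CUBIC))
E
```

```text
(no output)
```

View pics/topz.png

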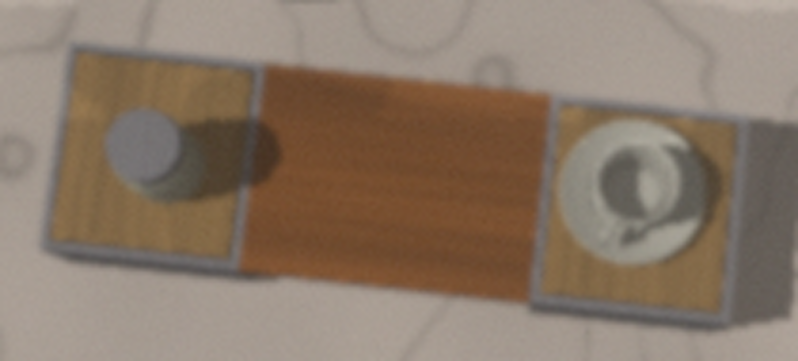

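View pics/scenez.png

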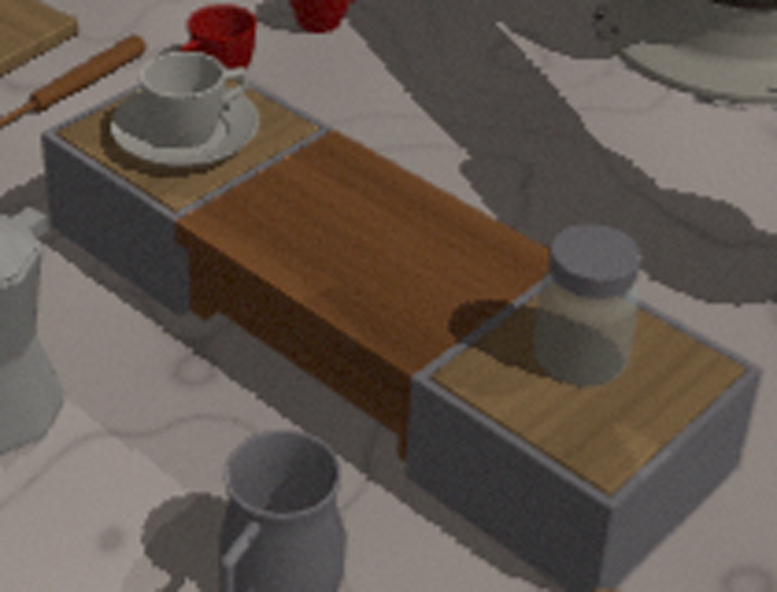

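```bash
python3 - <<'E'
from h import *
pt=viewer.camera_params("top");ps=viewer.camera_params("scene")
T=lambda u,v:(125+(u+.5)/3.8-.5,130+(v+.5)/3.8-.5)
S=lambda u,v:(160+(u+.5)/3.7-.5,150+(v+.5)/3.7-.5)
t=[T(72,46),T(745,118),T(727,319),T(44,248),T(263,66),T(552,97),T(530,300)]
s={0:S(610,497),1:S(45,133),4:S(415,378),5:S(178,212),6:S(330,128)}
for k,v in s.items(): print(k,tri([pt,ps],[t[k],v]))
P=plane(pt,t,.089);print(P.round(4))
for a,b in((0,1),(3,2),(1,2),(0,3),(4,5)): d=P[a]-P[b];print(np.linalg.norm(d),np.degrees(np.arctan2(d[1],d[0])))
c=P[:4].mean(0);print("centre",c)
# saucer masks
for n,p,box in(("top",pt,(265,155,325,205)),("scene",ps,(185,155,235,200))):
    im=cv2.imread(f"pics/{n}0.png");hsv=cv2.cvtColor(im,cv2.COLOR_BGR2HSV)
    m=(hsv[...,1]<60)&(hsv[...,2]>90)
    b=np.zeros_like(m);b[box[1]:box[3],box[0]:box[2]]=1;m=(m&b).astype(np.uint8)*255
    cs,_=cv2.findContours(m,cv2.RETR_EXTERNAL,cv2.CHAIN_APPROX_NONE);cc=max(cs,key=cv2.contourArea)
    print(n,cv2.fitEllipse(cv2.convexHull(cc)),cv2.contourArea(cc))
    cv2.imwrite(f"pics/m_{n}.png",cv2.resize(m[box[1]:box[3],box[0]:box[2]],None,fx=6,fy=6,interpolation=0))
# saucer extremes by hand in zoomed top: left 557, right 705, top 120, bottom 266
q=plane(pt,[T(557,190),T(707,190),T(633,120),T(630,266)],.104);print("saucer",q,q.mean(0))
sc=S((110+259)/2,(125))
E
```

```text
0 [0.6550479  0.23180038 0.09064196]
1 [ 0.60380555 -0.27901653  0.08779242]
4 [0.64198166 0.08780558 0.08595797]
5 [ 0.61773247 -0.13216376  0.0933487 ]
6 [ 0.46427054 -0.11717183  0.08884816]
[[ 0.6551  0.233   0.089 ]
 [ 0.6031 -0.2783  0.089 ]
 [ 0.4503 -0.2633  0.089 ]
 [ 0.5003  0.248   0.089 ]
 [ 0.6409  0.088   0.089 ]
 [ 0.6185 -0.132   0.089 ]
 [ 0.4635 -0.1161  0.089 ]]
0.5139587686707242 84.19796467404122
0.5136855454732551 84.4107355296668
0.15358390426478835 -5.6256013754978635
0.15549257703246408 -5.525784099998051
0.22110639520473235 84.1821362544969
centre [ 0.55219324 -0.01517778  0.089     ]
top ((291.32867431640625, 180.08045959472656), (38.013671875, 38.71172332763672), 113.65032958984375) 1100.0
scene ((208.78643798828125, 171.46853637695312), (44.255374908447266, 56.5431022644043), 92.2874526977539) 932.5
saucer [[ 0.54458687 -0.13562963  0.104     ]
 [ 0.54530725 -0.24740331  0.104     ]
 [ 0.5980428  -0.19240546  0.104     ]
 [ 0.48791308 -0.18992376  0.104     ]] [ 0.5439625  -0.19134054  0.104     ]
```

Call:
{"op": "move_arm", "data": {"commands": [{"claw": 0.2,"travel": [0,0,0],"turn": 7},{"claw": 0.2,"travel": [0,0,0],"turn": 7},{"claw": 0.2,"travel": [0,0,0],"turn": 7},{"claw": 0.2,"travel": [0,0,0],"turn": 7},{"claw": 0.2,"travel": [0,0,0],"turn": 7}]}}

```text
time: 0.57
ee_pos: [0.2386, 0.4955, 0.4043]
tcp_rot: [-180.0, 0.0, 118.9]
wrist_force: [-0.1, 0.0, -0.6]
opening: 0.0512
```

Call:
{"op": "move_arm", "data": {"commands": [{"claw": 0.2,"travel": [0,0,0],"turn": 7},{"claw": 0.2,"travel": [0,0,0],"turn": 7},{"claw": 0.2,"travel": [0,0,0],"turn": 7},{"claw": 0.2,"travel": [0,0,0],"turn": 7},{"claw": 0.2,"travel": [0,0,0],"turn": 7}]}}

```text
time: 0.98
ee_pos: [0.2386, 0.4955, 0.4044]
tcp_rot: [-180.0, 0.0, 83.9]
wrist_force: [-0.1, -0.5, 0.8]
opening: 0.0515
```

Call:
{"op": "move_arm", "data": {"commands": [{"claw": 0.2,"travel": [-3.6,1.8,0],"turn": 0},{"claw": 0.2,"travel": [-3.6,1.8,0],"turn": 0},{"claw": 0.2,"travel": [-3.6,1.8,0],"turn": 0},{"claw": 0.2,"travel": [-3.6,1.8,0],"turn": 0},{"claw": 0.2,"travel": [-3.6,1.8,0],"turn": 0}]}}

```text
time: 1.4
ee_pos: [0.3103, 0.3058, 0.4044]
tcp_rot: [-180.0, 0.0, 84.3]
wrist_force: [0.9, -0.4, 0.2]
opening: 0.0513
```

Call:
{"op": "move_arm", "data": {"commands": [{"claw": 0.2,"travel": [-3.6,1.8,0],"turn": 0},{"claw": 0.2,"travel": [-3.6,1.8,0],"turn": 0},{"claw": 0.2,"travel": [-3.6,1.8,0],"turn": 0},{"claw": 0.2,"travel": [-3.6,1.8,0],"turn": 0},{"claw": 0.2,"travel": [-3.6,1.8,0],"turn": 0}]}}

```text
time: 1.82
ee_pos: [0.3819, 0.1175, 0.4047]
tcp_rot: [180.0, -0.0, 84.3]
wrist_force: [0.9, 0.4, -0.5]
opening: 0.0509
```

Call:
{"op": "move_arm", "data": {"commands": [{"claw": 0.2,"travel": [-3.6,1.8,0],"turn": 0},{"claw": 0.2,"travel": [-3.6,1.8,0],"turn": 0},{"claw": 0.2,"travel": [-3.6,1.8,0],"turn": 0},{"claw": 0.2,"travel": [-3.6,1.8,0],"turn": 0},{"claw": 0.2,"travel": [-3.6,1.8,0],"turn": 0}]}}

```text
time: 2.23
ee_pos: [0.4536, -0.0709, 0.4046]
tcp_rot: [180.0, -0.0, 84.3]
wrist_force: [0.2, 1.2, -0.1]
opening: 0.051
```

Call:
{"op": "move_arm", "data": {"commands": [{"claw": 0.2,"travel": [-3.6,1.8,0],"turn": 0},{"claw": 0.2,"travel": [-3.6,1.8,0],"turn": 0},{"claw": 0.2,"travel": [-3.6,1.8,0],"turn": 0},{"claw": 0.2,"travel": [-3.6,1.8,0],"turn": 0},{"claw": 0.2,"travel": [0,0,0],"turn": 0}]}}

```text
time: 2.65
ee_pos: [0.5124, -0.2244, 0.4021]
tcp_rot: [-179.9, 0.0, 84.1]
wrist_force: [0.4, -0.9, -0.5]
opening: 0.051
```

```bash
python3 - <<'E'
from h import *
o=status.get_obs();p=viewer.camera_params("wrist");im=viewer.camera("wrist");print(o["ee_pos"],o["tcp_rot"],p["xyz"],p["rotation"])
cv2.imwrite("pics/w1.png",im)
import pickle;pickle.dump(p,open("w1.pkl","wb"))
cv2.imwrite("pics/w1z.png",cv2.resize(im,None,fx=1.5,fy=1.5,interpolation=cv2.INTER_CUBIC))
E
```

```text
[ 0.51236409 -0.22442776  0.40207331] [-1.79863400e+02  3.03641701e-02  8.40558732e+01] [ 0.51902751 -0.15218657  0.37131607] [-16.49743881   0.19221344  -5.95725546]
```

View pics/w1z.png

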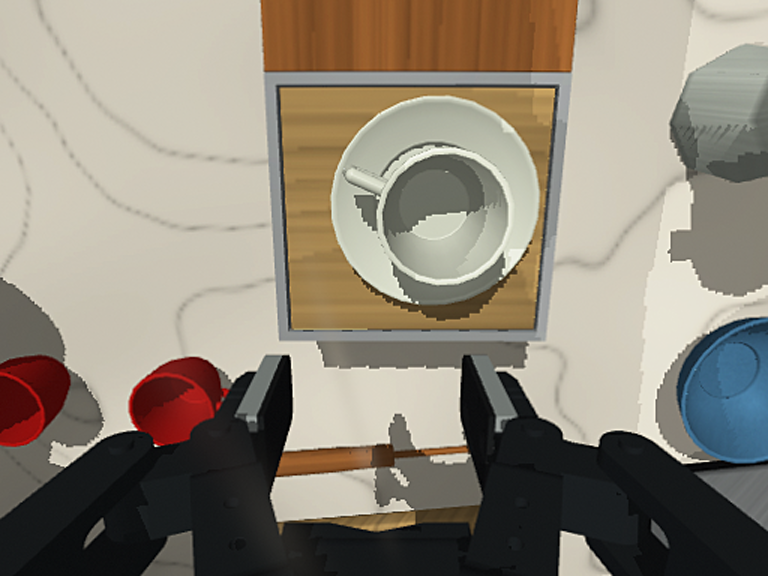

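Wrist view (1.5x): the coffee box rim has corners at (264,72), (572,72), (546,340) and (281,340). The saucer rim spans u 331–540 and v 96–305, and the cup's handle points left.

```bash
python3 - <<'E'
from h import *
import pickle;p=pickle.load(open("w1.pkl","rb"))
Z=lambda l:[((u+.5)/1.5-.5,(v+.5)/1.5-.5) for u,v in l]
P=plane(p,Z([(264,72),(572,72),(546,340),(281,340)]),.089);print(P.round(4))
for a,b in((0,1),(3,2),(1,2),(0,3)): d=P[a]-P[b];print(np.linalg.norm(d).round(4),np.degrees(np.arctan2(d[1],d[0])).round(2))
c=P.mean(0);print("box centre",c.round(4))
q=plane(p,Z([(331,205),(540,205),(440,96),(440,305)]),.105)
print(q.round(4),((q[0]+q[1])/2).round(4),((q[2]+q[3])/2).round(4),np.linalg.norm(q[0]-q[1]),np.linalg.norm(q[2]-q[3]))
# rim height by two views: top cam centre vs wrist centre
pt=viewer.camera_params("top")
uv1=proj(p,[[*q.mean(0)[:2],.105]])[0]
print("saucer tri",tri([pt,p],[(291.3,180.1),uv1]))
a=np.radians(84.3);ey=np.array([np.cos(a),np.sin(a)]);ex=np.array([ey[1],-ey[0]])
C=np.array([.5522,-.0152])
for n,X in(("boxc",c),("saucer",q.mean(0)),("tcp",status.get_obs()["ee_pos"])): d=X[:2]-C;print(n,(d@ex).round(4),(d@ey).round(4))
E
```

```text
[[ 0.4636 -0.1151  0.089 ]
 [ 0.6225 -0.1315  0.089 ]
 [ 0.6072 -0.2804  0.089 ]
 [ 0.4492 -0.264   0.089 ]]
0.1597 174.13
0.1588 174.09
0.1497 84.14
0.1496 84.48
box centre [ 0.5356 -0.1977  0.089 ]
[[ 0.4911 -0.1852  0.105 ]
 [ 0.5998 -0.1963  0.105 ]
 [ 0.5515 -0.1374  0.105 ]
 [ 0.5439 -0.246   0.105 ]] [ 0.5455 -0.1907  0.105 ] [ 0.5477 -0.1917  0.105 ] 0.1092835917013555 0.1089412885457466
saucer tri [ 0.54916629 -0.19532238  0.07340673]
boxc 0.0017 -0.1833
saucer 0.0119 -0.1757
tcp -0.0199 -0.2099
```

Call:
{"op": "move_arm", "data": {"commands": [{"claw": 0.2,"travel": [-2.7,1.1,0],"turn": 0},{"claw": 0.2,"travel": [-2.7,1.1,0],"turn": 0},{"claw": 0.2,"travel": [-2.7,1.1,0],"turn": 0},{"claw": 0.2,"travel": [0,0,3],"turn": 0},{"claw": 0.2,"travel": [0,0,3],"turn": 0}]}}

```text
time: 3.12
ee_pos: [0.5362, -0.3037, 0.3454]
tcp_rot: [179.8, 0.1, 84.2]
wrist_force: [0.3, 0.0, -0.1]
opening: 0.0513
```

Call:
{"op": "move_arm", "data": {"commands": [{"claw": 0.2,"travel": [0,0,3],"turn": 0},{"claw": 0.2,"travel": [0,0,2],"turn": 0},{"claw": 0.2,"travel": [0,0,1],"turn": 0},{"claw": 0.2,"travel": [0,0,0],"turn": 0},{"claw": 0.2,"travel": [0,0,0],"turn": 0}]}}

```text
time: 3.53
ee_pos: [0.5356, -0.3024, 0.2856]
tcp_rot: [180.0, 0.0, 84.3]
wrist_force: [-0.6, -0.8, 0.2]
opening: 0.0517
```

```bash
python3 - <<'E'
from h import *
o=status.get_obs();p=viewer.camera_params("wrist");im=viewer.camera("wrist");print(o["ee_pos"],o["tcp_rot"],o["wrist_force"],p["xyz"])
import pickle;pickle.dump(p,open("w2.pkl","wb"))
cv2.imwrite("pics/w2z.png",cv2.resize(im,None,fx=1.5,fy=1.5,interpolation=cv2.INTER_CUBIC))
s=viewer.camera("scene")[140:240,140:280];cv2.imwrite("pics/s2.png",cv2.resize(s,None,fx=4.5,fy=4.5,interpolation=cv2.INTER_CUBIC))
E
```

```text
[ 0.53564211 -0.30242021  0.28559753] [1.79979087e+02 4.51366987e-03 8.43183896e+01] [-0.64523454 -0.84613152  0.19840126] [ 0.54206057 -0.23015579  0.25488479]
```

View pics/w2z.png

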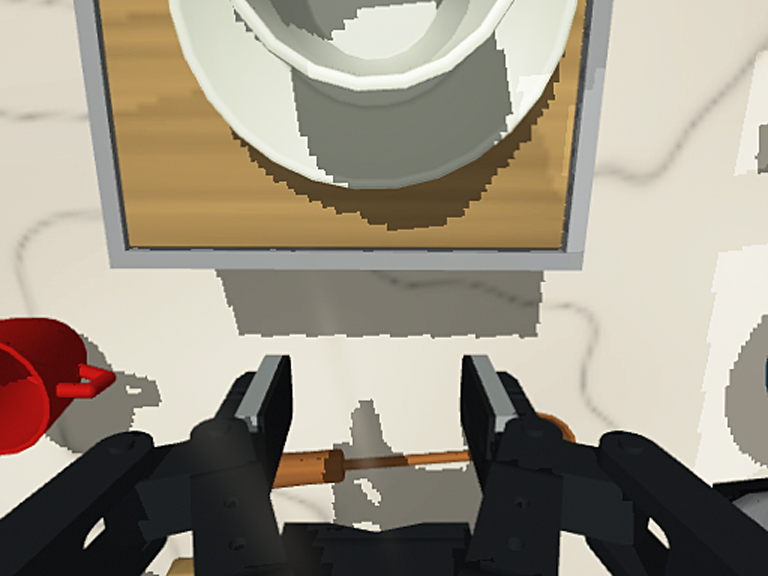

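View pics/s2.png

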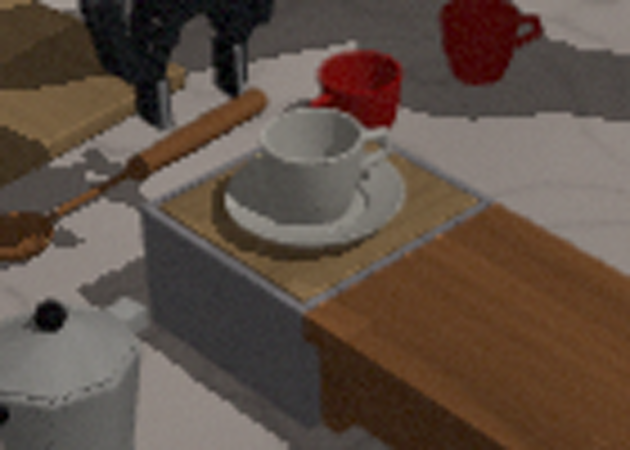

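```bash
python3 - <<'E'
from h import *
ps=viewer.camera_params("scene")
ex=np.array([.995,-.0993,0]);ey=np.array([.0993,.995,0]);t=np.array([.53564,-.30242,.2856])
for L in(.165,.169,.173):
  for s in(-1,1):
    for w in(-.011,.011):
      q=proj(ps,t+s*.029*ex+w*ey-[0,0,L])[0]; print(L,s,w,((q-[140,140])*4.5).round(0))
E
```

```text
0.165 -1 -0.011 [217.  79.]
0.165 -1 0.011 [239.  92.]
0.165 1 -0.011 [145. 112.]
0.165 1 0.011 [167. 126.]
0.169 -1 -0.011 [218.  84.]
0.169 -1 0.011 [240.  97.]
0.169 1 -0.011 [146. 118.]
0.169 1 0.011 [168. 131.]
0.173 -1 -0.011 [218.  90.]
0.173 -1 0.011 [240. 102.]
0.173 1 -0.011 [146. 123.]
0.173 1 0.011 [168. 137.]
```

Call:
{"op": "move_arm", "data": {"commands": [{"claw": 0.2,"travel": [0,0,1.4],"turn": 0},{"claw": 0.2,"travel": [0,0,0.55],"turn": 0},{"claw": 0.2,"travel": [2,0,0],"turn": 0},{"claw": 0.2,"travel": [1.5,0,0],"turn": 0},{"claw": 0.2,"travel": [0.7,0,0],"turn": 0}]}}

```text
time: 4.05
ee_pos: [0.5401, -0.2597, 0.2661]
tcp_rot: [180.0, -0.0, 84.3]
wrist_force: [0.3, 0.2, 0.4]
opening: 0.0513
```

Call:
{"op": "move_arm", "data": {"commands": [{"claw": 0.2,"travel": [0.3,0,0],"turn": 0},{"claw": 0.2,"travel": [0.3,0,0],"turn": 0},{"claw": 0.2,"travel": [0.2,0,0],"turn": 0},{"claw": 0.2,"travel": [0.2,0,0],"turn": 0},{"claw": 0.2,"travel": [0.2,0,0],"turn": 0}]}}

```text
time: 4.47
ee_pos: [0.541, -0.2495, 0.2653]
tcp_rot: [180.0, 0.0, 84.3]
wrist_force: [-0.5, -0.9, -0.3]
opening: 0.0512
```

```bash
cat > look.py <<'E'
import sys
from h import *
n=sys.argv[1]
o=status.get_obs();p=viewer.camera_params("wrist");im=viewer.camera("wrist");print(o["time"],o["ee_pos"],o["tcp_rot"],o["wrist_force"],p["xyz"],p["rotation"])
s=viewer.camera("scene")[130:280,140:320];s=cv2.resize(s,(460,384),interpolation=cv2.INTER_CUBIC)
cv2.imwrite(f"pics/{n}.png",cv2.resize(np.hstack([im,s]),None,fx=.82,fy=.82,interpolation=cv2.INTER_AREA))
cv2.imwrite(f"pics/{n}_w.png",im)
E
python3 look.py l3
```

```text
4.4667 [ 0.54096691 -0.24945786  0.26525873] [1.79993199e+02 1.14855996e-02 8.42631297e+01] [-0.50779329 -0.85737225 -0.26178777] [ 0.54743847 -0.17718746  0.23451509] [-16.47618677   0.05161118  -5.74989786]
```

View pics/l3.png

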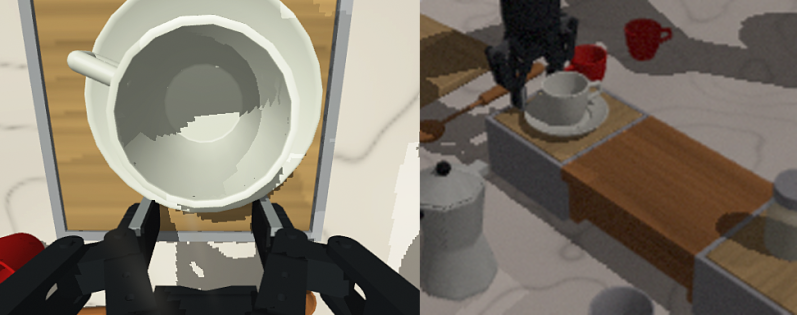

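Both tips are at the rim and the saucer is centred between them. Now a slow push.

Call:
{"op": "move_arm", "data": {"commands": [{"claw": 0.2,"travel": [0.2,0,0],"turn": 0},{"claw": 0.2,"travel": [0.3,0,0],"turn": 0},{"claw": 0.2,"travel": [0.3,0,0],"turn": 0},{"claw": 0.2,"travel": [0.3,0,0],"turn": 0},{"claw": 0.2,"travel": [0.3,0,0],"turn": 0}]}}

```text
time: 4.98
ee_pos: [0.5424, -0.2351, 0.2652]
tcp_rot: [180.0, 0.0, 84.3]
wrist_force: [0.7, -2.7, 0.7]
opening: 0.0515
```

Call:
{"op": "move_arm", "data": {"commands": [{"claw": 0.2,"travel": [0.3,0,0],"turn": 0},{"claw": 0.2,"travel": [0.3,0,0],"turn": 0},{"claw": 0.2,"travel": [0.3,0,0],"turn": 0},{"claw": 0.2,"travel": [0.3,0,0],"turn": 0},{"claw": 0.2,"travel": [0.3,0,0],"turn": 0}]}}

```text
time: 5.4
ee_pos: [0.5439, -0.2201, 0.2652]
tcp_rot: [-180.0, -0.0, 84.3]
wrist_force: [-0.2, -1.3, -0.7]
opening: 0.0513
```

```bash
python3 look.py l4
```

```text
5.4 [ 0.54388846 -0.22009324  0.26518195] [-1.79999442e+02 -1.81975702e-04  8.42875437e+01] [-0.16779448 -1.26668405 -0.65961887] [ 0.55033129 -0.14781827  0.23446954] [-16.46824655   0.05702967  -5.72566508]
```

View pics/l4.png

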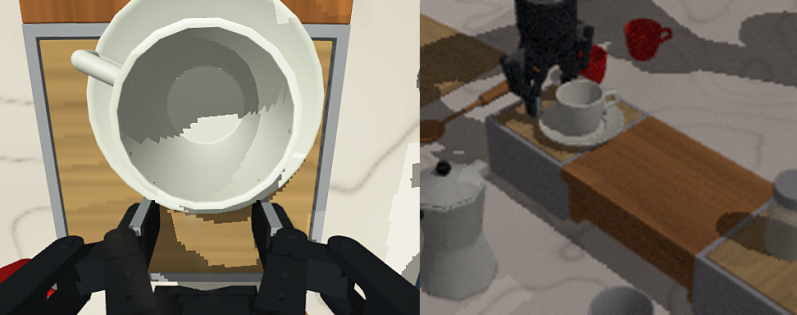

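Call:
{"op": "move_arm", "data": {"commands": [{"claw": 0.2,"travel": [0.3,0,0],"turn": 0},{"claw": 0.2,"travel": [0.3,0,0],"turn": 0},{"claw": 0.2,"travel": [0.3,0,0],"turn": 0},{"claw": 0.2,"travel": [0.3,0,0],"turn": 0},{"claw": 0.2,"travel": [0.3,0,0],"turn": 0}]}}

```text
time: 5.92
ee_pos: [0.5454, -0.2052, 0.2652]
tcp_rot: [180.0, 0.0, 84.3]
wrist_force: [-0.1, -2.4, 0.5]
opening: 0.0509
```

Call:
{"op": "move_arm", "data": {"commands": [{"claw": 0.2,"travel": [0.3,0,0],"turn": 0},{"claw": 0.2,"travel": [0.3,0,0],"turn": 0},{"claw": 0.2,"travel": [0.3,0,0],"turn": 0},{"claw": 0.2,"travel": [0.3,0,0],"turn": 0},{"claw": 0.2,"travel": [0.3,0,0],"turn": 0}]}}

```text
time: 6.33
ee_pos: [0.5469, -0.1903, 0.2653]
tcp_rot: [180.0, 0.0, 84.3]
wrist_force: [0.8, -0.9, 0.2]
opening: 0.0513
```

Call:
{"op": "move_arm", "data": {"commands": [{"claw": 0.2,"travel": [0.3,0,0],"turn": 0},{"claw": 0.2,"travel": [0.3,0,0],"turn": 0},{"claw": 0.2,"travel": [0.3,0,0],"turn": 0},{"claw": 0.2,"travel": [0.3,0,0],"turn": 0},{"claw": 0.2,"travel": [0.3,0,0],"turn": 0}]}}

```text
time: 6.75
ee_pos: [0.5484, -0.1754, 0.2653]
tcp_rot: [180.0, 0.0, 84.3]
wrist_force: [-0.6, -2.8, 0.3]
opening: 0.0514
```

Call:
{"op": "move_arm", "data": {"commands": [{"claw": 0.2,"travel": [0.3,0,0],"turn": 0},{"claw": 0.2,"travel": [0.3,0,0],"turn": 0},{"claw": 0.2,"travel": [0.3,0,0],"turn": 0},{"claw": 0.2,"travel": [0.3,0,0],"turn": 0},{"claw": 0.2,"travel": [0.3,0,0],"turn": 0}]}}

```text
time: 7.17
ee_pos: [0.5499, -0.1604, 0.2651]
tcp_rot: [-180.0, -0.0, 84.3]
wrist_force: [0.1, -1.1, 0.5]
opening: 0.051
```

```bash
python3 look.py l5
```

```text
7.1667 [ 0.54985324 -0.160354    0.26506428] [-1.79986563e+02 -8.46488593e-03  8.42885021e+01] [ 0.08988105 -1.12857213  0.52444657] [ 0.55626783 -0.08809853  0.23435705] [-16.45962945   0.06993323  -5.72632498]
```

View pics/l5.png

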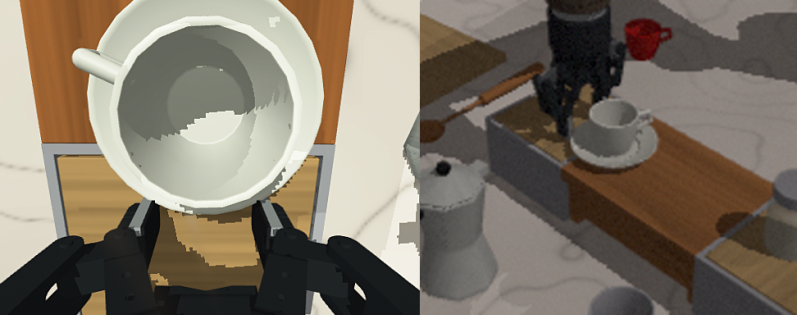

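Call:
{"op": "move_arm", "data": {"commands": [{"claw": 0.2,"travel": [0.3,0,0],"turn": 0},{"claw": 0.2,"travel": [0.3,0,0],"turn": 0},{"claw": 0.2,"travel": [0.3,0,0],"turn": 0},{"claw": 0.2,"travel": [0.3,0,0],"turn": 0},{"claw": 0.2,"travel": [0.3,0,0],"turn": 0}]}}

```text
time: 7.68
ee_pos: [0.5513, -0.1454, 0.265]
tcp_rot: [-180.0, -0.0, 84.3]
wrist_force: [-0.2, -1.2, -0.4]
opening: 0.0514
```

Call:
{"op": "move_arm", "data": {"commands": [{"claw": 0.2,"travel": [0.3,0,0],"turn": 0},{"claw": 0.2,"travel": [0.3,0,0],"turn": 0},{"claw": 0.2,"travel": [0.3,0,0],"turn": 0},{"claw": 0.2,"travel": [0.3,0,0],"turn": 0},{"claw": 0.2,"travel": [0.3,0,0],"turn": 0}]}}

```text
time: 8.1
ee_pos: [0.5529, -0.1306, 0.2652]
tcp_rot: [-180.0, 0.0, 84.3]
wrist_force: [-0.8, -1.1, -0.5]
opening: 0.051
```

Call:
{"op": "move_arm", "data": {"commands": [{"claw": 0.2,"travel": [0.3,0,0],"turn": 0},{"claw": 0.2,"travel": [0.3,0,0],"turn": 0},{"claw": 0.2,"travel": [0.3,0,0],"turn": 0},{"claw": 0.2,"travel": [0.3,0,0],"turn": 0},{"claw": 0.2,"travel": [0.3,0,0],"turn": 0}]}}

```text
time: 8.52
ee_pos: [0.5543, -0.1157, 0.2652]
tcp_rot: [-180.0, 0.0, 84.3]
wrist_force: [-0.1, -1.5, -1.1]
opening: 0.0513
```

Call:
{"op": "move_arm", "data": {"commands": [{"claw": 0.2,"travel": [0.3,0,0],"turn": 0},{"claw": 0.2,"travel": [0.3,0,0],"turn": 0},{"claw": 0.2,"travel": [0.3,0,0],"turn": 0},{"claw": 0.2,"travel": [0.3,0,0],"turn": 0},{"claw": 0.2,"travel": [0.3,0,0],"turn": 0}]}}

```text
time: 8.93
ee_pos: [0.5558, -0.1007, 0.2652]
tcp_rot: [-180.0, 0.0, 84.3]
wrist_force: [0.6, -1.5, -0.1]
opening: 0.0514
```

Call:
{"op": "move_arm", "data": {"commands": [{"claw": 0.2,"travel": [0.3,0,0],"turn": 0},{"claw": 0.2,"travel": [0.3,0,0],"turn": 0},{"claw": 0.2,"travel": [0.3,0,0],"turn": 0},{"claw": 0.2,"travel": [0.3,0,0],"turn": 0},{"claw": 0.2,"travel": [0.3,0,0],"turn": 0}]}}

```text
time: 9.35
ee_pos: [0.5573, -0.0858, 0.2652]
tcp_rot: [-180.0, -0.0, 84.3]
wrist_force: [-0.5, -2.0, -1.4]
opening: 0.0513
```

Call:
{"op": "move_arm", "data": {"commands": [{"claw": 0.2,"travel": [0.3,0,0],"turn": 0},{"claw": 0.2,"travel": [0.3,0,0],"turn": 0},{"claw": 0.2,"travel": [0.2,0,0],"turn": 0},{"claw": 0.2,"travel": [0.1,0,0],"turn": 0},{"claw": 0.2,"travel": [0,0,0],"turn": 0}]}}

```text
time: 9.77
ee_pos: [0.5582, -0.0769, 0.2653]
tcp_rot: [180.0, -0.0, 84.3]
wrist_force: [-0.0, 0.5, -1.0]
opening: 0.0512
```

Call:
{"op": "move_arm", "data": {"commands": [{"claw": 0.2,"travel": [-0.5,0,0],"turn": 0},{"claw": 0.2,"travel": [-1.5,0,0],"turn": 0},{"claw": 0.2,"travel": [-3,0,0],"turn": 0},{"claw": 0.2,"travel": [-3.5,0,-1],"turn": 0},{"claw": 0.2,"travel": [-3,0,-3],"turn": 0}]}}

```text
time: 10.18
ee_pos: [0.5457, -0.1924, 0.3011]
tcp_rot: [-179.6, -0.1, 84.3]
wrist_force: [-0.4, -0.1, -0.8]
opening: 0.0511
```

```bash
python3 look.py l6; python3 - <<'E'
from h import *
im=viewer.camera("top");cv2.imwrite("pics/t6.png",im)
cv2.imwrite('pics/t6z.png',cv2.resize(im[130:225,125:335],None,fx=3.8,fy=3.8,interpolation=cv2.INTER_CUBIC))
E
```

```text
10.1833 [ 0.54568624 -0.1924475   0.30111821] [-1.79648000e+02 -8.72597009e-02  8.43222389e+01] [-0.41141716 -0.06484064 -0.76953173] [ 0.55189938 -0.12011953  0.27051861] [-16.37939198   0.40811549  -5.69157277]
```

View pics/l6.png

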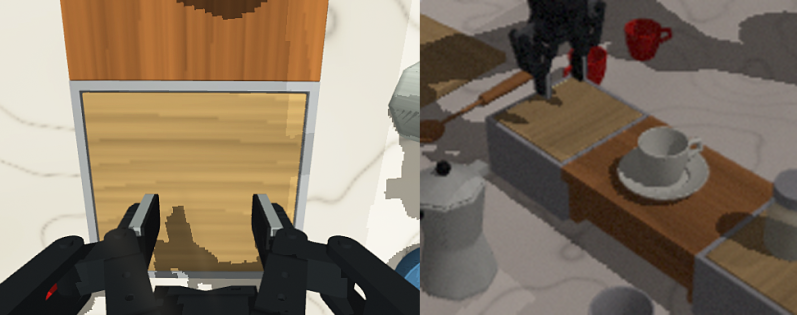

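View pics/t6z.png

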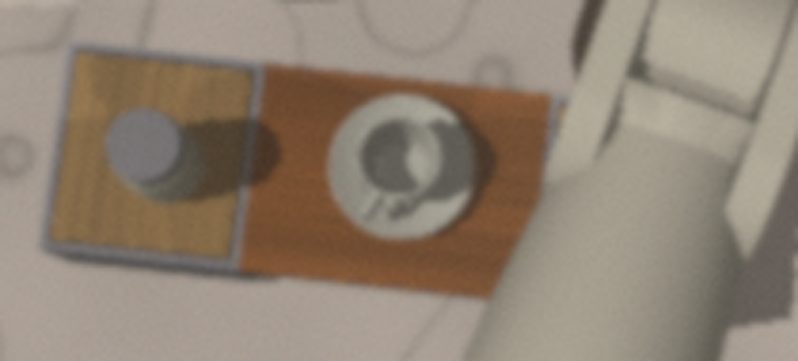

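The saucer is mid-board with the cup upright, well clear of both lids. In the zoomed top view it spans u 327–476, with the board at about 250–540. Next I go to the press point with the fingers shut.

Call:
{"op": "move_arm", "data": {"commands": [{"claw": -1,"travel": [-0.3,-2,0],"turn": 0},{"claw": -1,"travel": [-0.4,-2.2,0],"turn": 0},{"claw": -1,"travel": [0,-2,0],"turn": 0},{"claw": -1,"travel": [0,0,0],"turn": 0},{"claw": -1,"travel": [0,0,0],"turn": 0}]}}

```text
time: 10.75
ee_pos: [0.484, -0.1915, 0.3045]
tcp_rot: [180.0, -0.0, 84.3]
wrist_force: [0.9, -0.5, 1.2]
opening: 0.0001
```

Call:
{"op": "move_arm", "data": {"commands": [{"claw": -1,"travel": [0,0,1.5],"turn": 0},{"claw": -1,"travel": [0,0,1],"turn": 0},{"claw": -1,"travel": [0,0,0.5],"turn": 0},{"claw": -1,"travel": [0,0,0],"turn": 0},{"claw": -1,"travel": [0,0,0],"turn": 0}]}}

```text
time: 11.17
ee_pos: [0.4847, -0.1917, 0.2743]
tcp_rot: [-179.9, -0.0, 84.3]
wrist_force: [-0.3, 0.4, -0.3]
opening: -0.0
```

```bash
python3 look.py l7
```

```text
11.1667 [ 0.48467916 -0.19166828  0.27425041] [-1.79947595e+02 -2.02003947e-02  8.43060838e+01] [-0.30823983  0.37424316 -0.29201386] [ 0.49105386 -0.11938987  0.2435424 ] [-16.44828243   0.11242902  -5.70886865]
```

View pics/l7.png

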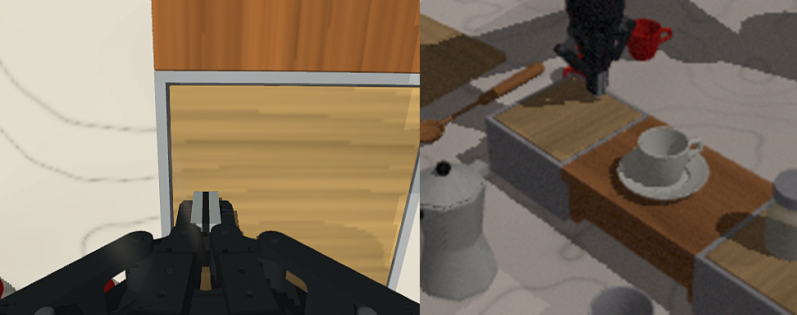

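Call:
{"op": "move_arm", "data": {"commands": [{"claw": -1,"travel": [0,0.1,0.5],"turn": 0},{"claw": -1,"travel": [0,0,0.3],"turn": 0},{"claw": -1,"travel": [0,0,0.1],"turn": 0},{"claw": -1,"travel": [0,0,0.1],"turn": 0},{"claw": -1,"travel": [0,0,0.1],"turn": 0}]}}

```text
time: 11.68
ee_pos: [0.4854, -0.1919, 0.2636]
tcp_rot: [-180.0, 0.0, 84.3]
wrist_force: [-1.4, 0.2, 4.5]
opening: -0.0002
```

Call:
{"op": "move_arm", "data": {"commands": [{"claw": -1,"travel": [0,0,0.1],"turn": 0},{"claw": -1,"travel": [0,0,0.1],"turn": 0}]}}

```text
time: 11.85
ee_pos: [0.4853, -0.1919, 0.2624]
tcp_rot: [180.0, 0.0, 84.3]
wrist_force: [-2.7, 0.6, 6.8]
opening: -0.0
```

Call:
{"op": "move_arm", "data": {"commands": [{"claw": -1,"travel": [0,0,0.1],"turn": 0},{"claw": -1,"travel": [0,0,0.1],"turn": 0}]}}

```text
time: 12.02
ee_pos: [0.4853, -0.1919, 0.2606]
tcp_rot: [179.9, 0.0, 84.3]
wrist_force: [-3.0, 1.9, 7.5]
opening: 0.0003
```

Call:
{"op": "move_arm", "data": {"commands": [{"claw": -1,"travel": [0,0,0.1],"turn": 0}]}}

```text
time: 12.1
ee_pos: [0.4854, -0.1919, 0.2597]
tcp_rot: [179.9, 0.0, 84.3]
wrist_force: [-2.0, 1.0, 9.9]
opening: -0.0
```

Call:
{"op": "move_arm", "data": {"commands": [{"claw": -1,"travel": [0,0,0.05],"turn": 0}]}}

```text
time: 12.18
ee_pos: [0.4854, -0.1919, 0.2592]
tcp_rot: [179.9, 0.0, 84.3]
wrist_force: [-3.4, 1.7, 8.2]
opening: 0.0001
```

Call:
{"op": "move_arm", "data": {"commands": [{"claw": -1,"travel": [0,0,0.05],"turn": 0},{"claw": -1,"travel": [0,0,0],"turn": 0}]}}

```text
time: 12.35
ee_pos: [0.4853, -0.1919, 0.2593]
tcp_rot: [179.9, 0.0, 84.3]
wrist_force: [-5.5, 1.9, 13.1]
opening: 0.0001
```

Call:
{"op": "move_arm", "data": {"commands": [{"claw": -1,"travel": [0,0,0.05],"turn": 0},{"claw": -1,"travel": [0,0,0],"turn": 0}]}}

```text
time: 12.52
ee_pos: [0.4853, -0.1919, 0.2591]
tcp_rot: [179.9, 0.0, 84.3]
wrist_force: [-5.4, 2.7, 13.4]
opening: -0.0003
```

Call:
{"op": "move_arm", "data": {"commands": [{"claw": -1,"travel": [0,0,0.05],"turn": 0},{"claw": -1,"travel": [0,0,0],"turn": 0}]}}

```text
time: 12.68
ee_pos: [0.4853, -0.1919, 0.2589]
tcp_rot: [179.9, 0.0, 84.3]
wrist_force: [-5.5, 2.3, 16.0]
opening: 0.0
```

Call:
{"op": "move_arm", "data": {"commands": [{"claw": -1,"travel": [0,0,-0.4],"turn": 0},{"claw": -1,"travel": [0,0,-1.5],"turn": 0},{"claw": -1,"travel": [0,0,-3.5],"turn": 0},{"claw": -1,"travel": [0,0,-4],"turn": 0},{"claw": -1,"travel": [0,0,-4],"turn": 0}]}}

```text
time: 13.1
ee_pos: [0.485, -0.1918, 0.3918]
tcp_rot: [-179.9, -0.0, 84.3]
wrist_force: [0.5, 0.1, 0.6]
opening: 0.0001
```

```bash
python3 look.py l8
```

```text
13.1 [ 0.48497969 -0.19176822  0.39183929] [-1.79938818e+02 -1.75477884e-02  8.42819023e+01] [0.49862352 0.10264138 0.61822585] [ 0.49139763 -0.1194914   0.36113454] [-16.4506952    0.11705857  -5.73081273]
```

View pics/l8.png

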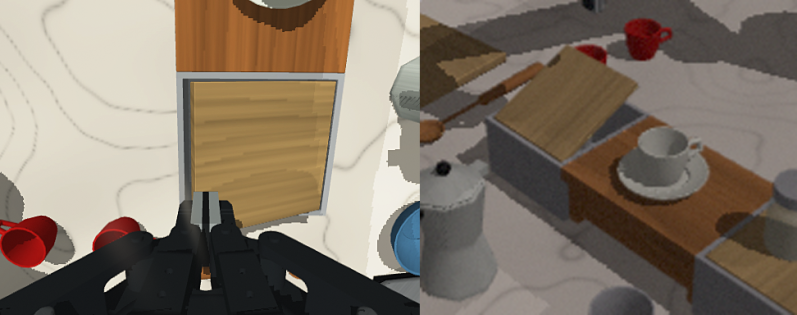

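Call:
{"op": "move_arm", "data": {"commands": [{"claw": -1,"travel": [0,-3,-2],"turn": 0},{"claw": -1,"travel": [0,-3,0],"turn": 0},{"claw": -1,"travel": [0,0,0],"turn": 0},{"claw": -1,"travel": [0,0,0],"turn": 0},{"claw": -1,"travel": [0,0,0],"turn": 0}]}}

```text
time: 13.62
ee_pos: [0.4258, -0.186, 0.4106]
tcp_rot: [180.0, 0.0, 84.3]
wrist_force: [1.2, 0.1, -1.0]
opening: -0.0001
```

```bash
python3 - <<'E'
from h import *
t=viewer.camera("top");s=viewer.camera("scene")
cv2.imwrite("pics/fin.png",cv2.resize(np.hstack([t[90:300,90:400],s[60:330,100:400][:210]]),None,fx=1.3,fy=1.3))
pt=viewer.camera_params("top")
h=cv2.cvtColor(t,cv2.COLOR_BGR2HSV);m=((h[...,1]<60)&(h[...,2]>90)).astype(np.uint8);b=np.zeros_like(m);b[152:196,205:256]=1
cs,_=cv2.findContours(m*b,0,1);c=max(cs,key=cv2.contourArea);e=cv2.minEnclosingCircle(c);print(e)
X=plane(pt,[e[0]],.105)[0];d=X[:2]-[.554,-.0135];print("saucer ledge x,y",d@[.995,-.0993],d@[.0993,.995])
E
```

```text
((230.73858642578125, 173.14927673339844), 19.398330688476562)
saucer ledge x,y 0.008935858853354718 -0.006386642327835707
```

View pics/fin.png

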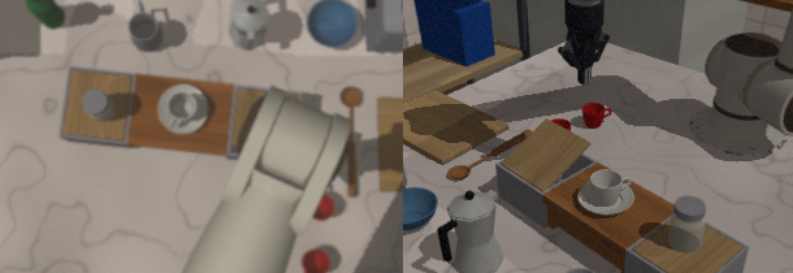

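The final pictures show the coffee lid ajar, the cup upright on the saucer mid-board, the jar's lid shut, and the other things where they were.

```bash
python3 -c "
from workcell import bot
print(bot.job_done())"
```

```text
the job is handed in; nothing more can be done
None
```

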